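Stack solder ingots, alternately inverted and crosswise

ROBOT

A 6-joint arm with a two-finger parallel gripper is mounted at the origin on the work surface. World frame = base frame: x ahead of the robot, y to its left, z up, the work surface at z = 0. Lengths are in mm, angles in rad, forces in N, time in s.
With the tool pointing down it reaches from about 300 to 775 mm from the base axis. Payload 14.6 kg.
Tool frame: the origin (TCP) lies at the centre of the arm's flange, where the gripper is bolted on; the fingertips stand 199 mm ahead of it and the grasp point (between the pads) lies 180 mm ahead of it; z points along the fingers, y is the line along which they close (so a half turn about z gives the same grasp; the last joint's range is limited). The gripper opens to 94 mm and grips with 3 to 60 N. Pads are 16 mm wide; open, the fingers measure 119 mm over their backs; the gripper's body (75 mm by 177 mm) begins 78 mm behind the grasp point.
Start: joints at [-1.303, 0.3, 1.521, -0, 1.321, -0.067], TCP at [180.712, -519.455, 404.646] pointing down, gripper open.
Joint ranges: [-3.03, 3.03], [-0.79, 2.21], [0.23, 2.52], [-1.04, 4.18], [0, 3.07], [-2.55, 2.55]. Speed limits (rad/s): [2.22, 2.22, 2.57, 3.14, 3.14, 3.14].

INTERFACE

Orientations are given as [roll, pitch, yaw] about the fixed x, y, z axes, in that order (R = Rz(yaw) Ry(pitch) Rx(roll)).
In Python, from cell import manip, optics, workorder gives the robot as it stands.
- The arm moves only by the tool step_arm, never from a script. Its argument "increments" is a list that holds one entry, the list of rows, each a list of 7 numbers: the turn, a rotation vector about the tool's x, y, z as a fraction of full scale, then the shift along the tool's x, y, z as a fraction of full scale, then the closure, from -1 (fully open) to 1 (shut). In form: [[[wx, wy, wz, tx, ty, tz, fingers], ...]]. A call has 1 to 5 rows; each row shifts and turns the commanded pose from where the row before left it, along the tool's axes as they then stand; what a row does not reach is not made up. Full scale, the value 1, is 40 mm for a shift and 45 degrees for a turn. A row lasts 1/10 s, in which the tool goes at most 50 mm and 8.59 degrees, less where a joint would pass 70% of its speed; a pose out of reach is approached as far as the arm can. A call with a number of a shift or a turn outside -1 to 1 is refused whole. A call with a gripper value outside its range is refused whole. The fingers move at their own pace and stop on an object; "newtons" is the grip in N (left out, the last holds). Time passes only in rows, so rows that do not move let the fingers close. It gives the time, the measured TCP pose, the force, the opening and the grip force at its end, in the units of the state.
- manip.read_state(): the state, without advancing time (a new reading comes with each control period).
- optics.camera(name): name is "scene" or "side" or "wrist"; returns a dict with "frame" (420x560x3 uint8, red, green, blue), "range_z" (420x560 float32, mm along the optical axis (not along the pixel's ray), 0 where there is no reading), "mtx" (3x3 intrinsics, pixels), "cam_to_world" (4x4, takes a point from camera to world coordinates). Camera axes: x right, y down, z forward; pixel columns grow to the right and rows downward; lengths in mm; the calibration is good to about 2 mm. The wrist camera is an equidistant fisheye: a pixel r from the principal point sees the ray r / f radians off the axis. A picture is of the moment at which its call begins.
- workorder.sign_off(): hands the job in; it is judged then, once.
The state is a dict: "clock": time; "joints": joint angles; "qd": joint speeds; "effort": joint torques, N m; "eef_pos": TCP position; "eef_rot": TCP orientation; "wrist_force": force on the tool from outside, world axes, zero at the start; "moment": the same for the moment, N m; "finger_gap": finger opening in mm; "finger_force": force on a finger pad.
Only numpy, scipy, OpenCV 4.12 (cv2) and the standard library are available. Lean on these libraries where they do the work, as an engineer would, in place of code of your own. Each camera call takes 0.05 s, during which the arm holds its last target. There are 200 camera calls.

TASK

Stack the four full-length solder ingots on the plywood board, two and two. First slide the two that already lie on the board together, without lifting them, so that their slanting sides nest closely and their ends are about level; then lay the other two across them as a second, equally close and level-ended pair, square to the lower pair and centred on it. Each pair is one ingot wide face down and one wide face up, as they lie now, so that each layer is flat; leave the half-length ingot and everything else on the bench where they are.

Things in the scene. Friction and masses are not known exactly. Their poses are not given: they have to be found in the camera images.
- board: Fixed plywood board lying on the bench, 200 mm (x) by 190 mm (y), 12 mm thick; the pile stands on it. Origin at the centre of its underside, on the bench; axes along its sides, z up.
- ingot_a: On the board at the start: dull silver cast ingot, 120 mm long, 22 mm high, trapezoid section (long faces 44 and 34 mm wide, sides slant evenly), square ends, about 0.75 kg. Origin at its centre, x along it, y across, z up. Wide (44 mm) face down. Bottom layer.
- ingot_b: On the board at the start, gap to ingot_a: dull silver cast ingot, 120 mm long, 22 mm high, trapezoid section (long faces 44 and 34 mm wide, sides slant evenly), square ends, about 0.75 kg. Origin at its centre, x along it, y across, z up. Upside down: 44 mm face up, sides overhang. Bottom layer. Nested, a pair's centres are 39 mm apart, its width 78 mm.
- ingot_c: On the bench beside the board, left or right: dull silver cast ingot, 120 mm long, 22 mm high, trapezoid section (long faces 44 and 34 mm wide, sides slant evenly), square ends, about 0.75 kg. Origin at its centre, x along it, y across, z up. Wide (44 mm) face down. Top layer.
- ingot_d: On the bench on the other side of the board: dull silver cast ingot, 120 mm long, 22 mm high, trapezoid section (long faces 44 and 34 mm wide, sides slant evenly), square ends, about 0.75 kg. Origin at its centre, x along it, y across, z up. Upside down: 44 mm face up, sides overhang. Top layer.
- half_ingot: Half-length ingot, 60 mm long, same section, wide face down, lying on the bench near one end of ingot_d. Origin at its centre, x along its length. Bystander: leave it where it stands.
- spool: Solder wire spool standing upright near one end of ingot_c, blue flanges 68 mm in diameter, 50 mm tall. Origin under its centre. Bystander: leave it where it stands.
- glue_bottle: White glue bottle with an orange nozzle, 68 mm in diameter, 192 mm tall, at the left of the bench. Origin under its centre. Bystander: leave it where it stands.
- iron_stand: Soldering iron in its stand, foot 100 by 75 mm, 165 mm tall, at the right of the bench. Origin under its centre. Bystander: leave it where it stands.
- multimeter: Yellow multimeter lying flat beyond the board, 90 mm (x) by 170 mm (y), 44 mm tall. Origin under its centre. Bystander: leave it where it stands.
- screwdriver: Screwdriver, 190 mm long, lying between the robot and the board. x along it. Bystander: leave it where it stands.
- pen_mug: White mug with pens, 72 mm in diameter, 145 mm tall with its pens, left of the robot's front. Origin under its centre. Bystander: leave it where it stands.

How it is judged:
By the outcome, as a careful person would: the job done as asked, in the order asked, and still so for the second after the job is handed in, with the robot touching nothing.
It also fails if it takes over 72 s, if anything falls off the work surface, if the arm or the gripper's body presses on something with over 40 N, if the wrist force passes 120 N, or if a joint passes its speed limit or range.

## Working session

There is one attempt and no reset: what is moved stays moved. The work goes in short steps, Python scripts to look and compute and a tool call to move; the robot and the scene stay as the last step left them, time stands still between calls to the robot, and variables do not carry over. Pictures are saved under pics/ and viewed, at most 10 in all, crops included, and the job is handed in when it is done.

Besides the shell and the picture viewer there is one more tool, called after ">>>" in YAML: its name, and indented under it one key for each argument. step_arm: Moves the arm, as the interface text tells. Its arguments: {"type":"object","properties":{"increments":{"type":"array","items":{"type":"array","items":{"type":"array","items":{"type":"number"}}}},"newtons":{"type":"number"}},"required":["increments"]}

```bash
mkdir -p pics; ls
cat > h.py <<'E'
import numpy as np, cv2
from cell import manip, optics, workorder
def pts(c):
    h,w=c["range_z"].shape; K=c["mtx"]; z=c["range_z"].astype(float)
    u,v=np.meshgrid(np.arange(w),np.arange(h))
    P=np.stack([(u-K[0,2])/K[0,0]*z,(v-K[1,2])/K[1,1]*z,z,np.ones_like(z)],-1)
    return (P@c["cam_to_world"].T)[...,:3]
def save(c,n): cv2.imwrite("pics/"+n,cv2.cvtColor(c["frame"],cv2.COLOR_RGB2BGR))
E
python3 - <<'E'
from h import *
a=optics.camera("scene");b=optics.camera("side")
for n,c in (("scene",a),("side",b)):
    print(n,c["mtx"].round(1).tolist(),c["cam_to_world"].round(3).tolist())
    np.savez("pics/%s0.npz"%n,**c)
im=np.hstack([a["frame"],b["frame"]]); im=cv2.resize(im,(800,300),interpolation=cv2.INTER_AREA)
save(a,"scene0.png"); save(b,"side0.png")
print(manip.read_state())
E
```

```text
pics
scene [[514.8, 0.0, 273.2], [0.0, 514.8, 207.7], [0.0, 0.0, 1.0]] [[0.111, 0.838, -0.534, 1344.347], [0.994, -0.097, 0.055, -116.238], [-0.005, -0.537, -0.844, 1271.001], [0.0, 0.0, 0.0, 1.0]]
side [[451.3, 0.0, 279.4], [0.0, 451.3, 208.4], [0.0, 0.0, 1.0]] [[-0.897, -0.193, 0.398, 88.048], [-0.442, 0.439, -0.782, 930.13], [-0.023, -0.878, -0.479, 629.16], [0.0, 0.0, 0.0, 1.0]]
{'clock': 0.1, 'joints': array([-1.30259629e+00,  3.00428074e-01,  1.52151957e+00, -2.96568856e-05,
        1.32070660e+00, -6.65755857e-02]), 'qd': array([ 0.001208  , -0.00161332, -0.00294068, -0.00166137, -0.00060678,
        0.00064966]), 'effort': array([ 8.89048224e-04, -5.32644868e+01, -3.53287804e+01,  7.09376461e-02,
        2.35220493e-02, -9.63606044e-05]), 'eef_pos': array([ 180.70714825, -519.43685956,  404.13584058]), 'eef_rot': array([-3.14053150e+00, -4.19612723e-05,  3.34782951e-01]), 'wrist_force': array([ 0.00610172, -0.1475577 , -0.34743532]), 'moment': array([-0.02366672, -0.01337972, -0.02506211]), 'finger_force': 0.0, 'finger_gap': 93.84567098498236}
```

View pics/scene0.png

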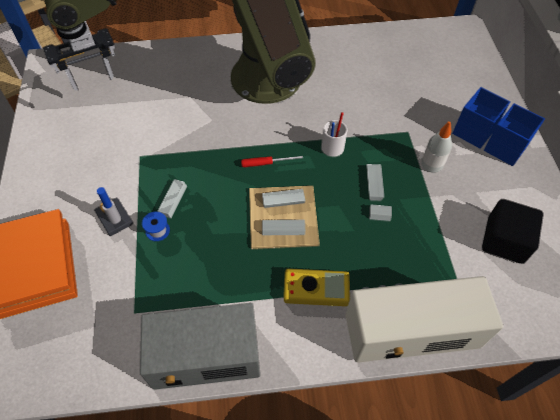

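View pics/side0.png

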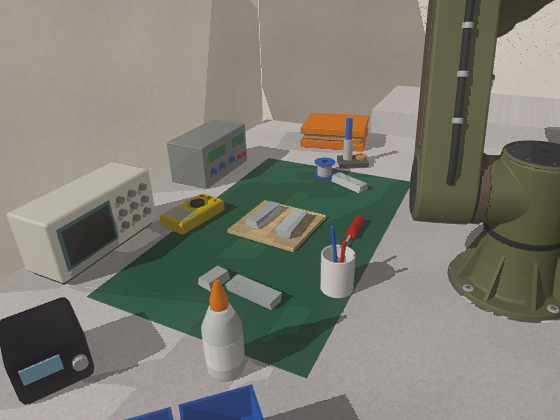

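The scene view shows the board pair at about (284,198) and (284,227), ingot_c at (173,198) beside the spool (155,226), ingot_d at (375,181) and the half ingot at (380,212). The side view agrees: half ingot at (213,278), ingot_d at (253,292).

```bash
cat >> h.py <<'E'
def tops(c,zlo,zhi,box=None,amin=60):
    """min-area rectangles of the flat tops between two heights, in world mm"""
    P=pts(c); Z=P[...,2]; m=(Z>zlo)&(Z<zhi)&(c["range_z"]>0)
    if box: m&=(P[...,0]>box[0])&(P[...,0]<box[1])&(P[...,1]>box[2])&(P[...,1]<box[3])
    n,l,s,_=cv2.connectedComponentsWithStats(m.astype(np.uint8),connectivity=4); out=[]
    for i in range(1,n):
        if s[i,4]<amin: continue
        q=P[l==i]; r=cv2.minAreaRect(q[:,:2].astype(np.float32))
        (x,y),(w,h),a=r
        if w<h: w,h,a=h,w,a+90
        out.append((round(x,1),round(y,1),round(w,1),round(h,1),round((a+90)%180-90,1),round(float(np.median(q[:,2])),1),int(s[i,4])))
    return out
E
python3 - <<'E'
from h import *
for n in ("scene","side"):
    c=dict(np.load("pics/%s0.npz"%n)); box=(250,750,-450,450)
    P=pts(c)
    print(n,"board",tops(c,7,16,box,200)); print("34:",tops(c,30,38,box,40)); print("22:",tops(c,18,27,box,40)); print("hi",tops(c,40,200,box,40))
E
```

```text
scene board [(574.7, -6.3, 208.4, 194.4, -4.8, 11.8, 2418)]
34: [(527.2, -0.9, 120.5, 47.8, -88.1, 33.8, 463), (621.3, -12.9, 119.8, 37.9, 85.0, 33.8, 420)]
22: [(377.2, -62.7, 76.6, 24.4, 87.6, 22.7, 114), (492.8, 277.5, 126.2, 44.6, -8.2, 22.3, 440), (480.3, -324.3, 123.0, 39.1, -23.8, 21.7, 372), (597.5, 271.5, 57.8, 37.3, 76.5, 22.3, 197), (635.2, -45.3, 53.0, 7.4, 83.8, 22.7, 45)]
hi [(338.8, 178.1, 74.0, 72.7, -59.4, 73.9, 566), (441.7, 441.9, 56.9, 15.4, 0.9, 89.0, 237), (579.2, -368.2, 69.1, 67.4, -2.4, 50.2, 419)]
side board [(572.0, -7.0, 202.9, 194.3, -3.6, 12.3, 1748)]
34: [(616.4, -11.6, 121.4, 36.2, 84.6, 33.9, 306), (525.0, -0.3, 121.6, 44.9, -87.9, 34.3, 404), (328.3, 201.7, 68.0, 28.9, 17.5, 34.3, 106)]
22: [(475.7, -323.4, 119.9, 39.7, -22.7, 21.8, 213), (600.9, -4.6, 126.6, 38.5, 66.4, 22.6, 118), (372.7, -64.2, 96.1, 24.0, -88.9, 23.5, 164), (522.5, 56.7, 37.7, 11.1, 12.8, 22.3, 45), (592.0, 272.6, 64.0, 37.2, 78.4, 22.1, 285), (489.2, 278.8, 123.0, 45.2, -8.0, 22.6, 787), (329.9, 201.9, 66.6, 24.8, 13.1, 22.3, 109)]
hi [(576.5, -364.8, 71.9, 62.6, -69.7, 49.9, 151), (335.8, 179.5, 73.0, 71.4, -81.6, 75.4, 1277)]
```

>>> step_arm:
  increments:
    - [[0, 0, 0.172, 0.9, 0, 0, -1], [0, 0, 0.172, 0.9, 0, 0, -1], [0, 0, 0.172, 0.9, 0, 0, -1], [0, 0, 0, 0.6, -1, 0, -1], [0, 0, 0, 0.6, -1, 0, -1]]
  newtons: 8

```text
clock: 0.6
eef_pos: [340.4, -420.7, 403.7]
eef_rot: [-3.14, 0.001, -0.071]
wrist_force: [0.8, -0.1, 0.2]
finger_gap: 94.2
finger_force: 0.0
```

>>> step_arm:
  increments:
    - [[0, 0, 0, 0.6, -1, 0, -1], [0, 0, 0, 0.6, -1, 0, -1], [0, 0, 0, 0.6, -1, 0, -1], [0, 0, 0, 0.6, -1, 0, -1], [0, 0, 0, 0.6, -1, 0, -1]]

```text
clock: 1.1
eef_pos: [474.0, -228.9, 404.5]
eef_rot: [-3.141, 0.0, -0.071]
wrist_force: [0.3, -1.4, 0.1]
finger_gap: 94.0
finger_force: 0.0
```

```bash
cat >> h.py <<'E'
C=np.array([573.,-7.]); e=np.array([.99756,-.06976]); u=np.array([.06976,.99756])
def where():
    s=manip.read_state(); p=s["eef_pos"]; d=p[:2]-C
    print("t %.1f tcp %s yaw %.2f tilt %s | board e %.1f u %.1f tip z %.1f | F %s gap %.1f ff %.1f q %s"%(s["clock"],p.round(1),np.degrees(s["eef_rot"][2]),np.degrees(s["eef_rot"][:2]).round(2),d@e,d@u,p[2]-199,s["wrist_force"].round(1),s["finger_gap"],s["finger_force"],s["joints"].round(2)))
    return s
E
python3 -c "
from h import *
where()
for n in ('scene','side'):
    c=dict(np.load('pics/%s0.npz'%n)); print(tops(c,8,15,(450,700,-150,150),200)); print('tall',tops(c,60,200,(400,800,-600,-300),30),'mm',tops(c,38,50,(640,900,-200,200),30))
"
```

```text
t 1.1 tcp [ 474.  -228.9  404.5] yaw -4.04 tilt [-1.7999e+02  2.0000e-02] | board e -83.3 u -228.3 tip z 205.5 | F [ 0.3 -1.4  0.1] gap 94.0 ff 0.0 q [-0.52  0.25  1.59 -0.    1.31  1.12]
[(574.6, -7.8, 204.3, 190.2, -3.4, 11.8, 2137)]
tall [(541.4, -482.7, 34.0, 30.7, 21.6, 112.4, 308), (701.4, -587.3, 125.4, 25.0, 0.0, 78.2, 333)] mm [(805.6, 34.2, 45.6, 38.2, -68.5, 44.2, 199)]
[(572.6, -7.2, 201.7, 193.8, -3.5, 12.3, 1658)]
tall [(535.3, -479.1, 34.8, 29.9, -60.7, 106.4, 236), (713.9, -586.6, 91.4, 25.6, 1.0, 73.0, 146)] mm [(880.3, -137.8, 55.4, 17.6, 61.7, 45.1, 53), (805.0, 29.4, 49.5, 40.8, 89.0, 43.6, 102), (883.5, 149.1, 64.0, 6.7, -89.9, 42.7, 61)]
```

>>> step_arm:
  increments:
    - [[0, 0, 0, 0.7, -0.95, 0, -1], [0, 0, 0, 0.7, -0.95, 0, -1], [0, 0, 0, 0.7, -0.95, 0, -1], [0, 0, 0, 0.7, -0.95, 0, -1], [0, 0, 0, 0.7, -0.95, 0, -1]]

```text
clock: 1.6
eef_pos: [627.2, -49.3, 404.3]
eef_rot: [3.142, 0.001, -0.07]
wrist_force: [0.0, -0.8, 0.3]
finger_gap: 94.4
finger_force: 0.0
```

>>> step_arm:
  increments:
    - [[0, 0, 0, 0.7, -0.95, 0, -1], [0, 0, 0, 0, 0, 1, -1], [0, 0, 0, 0, 0, 1, -1], [0, 0, 0, 0, 0, 1, -1], [0, 0, 0, 0, 0, 0.7, -1]]

```text
clock: 2.1
eef_pos: [656.3, -14.9, 253.2]
eef_rot: [-3.142, 0.004, -0.07]
wrist_force: [0.9, -0.1, -0.4]
finger_gap: 94.0
finger_force: 0.0
```

```bash
python3 -c "
from h import *
where()
c=optics.camera('side'); w=optics.camera('wrist')
im=np.hstack([c['frame'][120:360,140:440],w['frame'][60:360,60:500][::1]][:1]); c['frame']=im; 
import cv2
a=cv2.resize(im,(480,384)); b=cv2.resize(w['frame'],(320,240)); b=cv2.copyMakeBorder(b,0,144,0,0,cv2.BORDER_CONSTANT)
c['frame']=np.hstack([a,b]); save(c,'p1.png'); print(w['mtx'].round(1).tolist())
"
```

```text
t 2.1 tcp [656.3 -14.9 253.2] yaw -4.02 tilt [-180.     0.2] | board e 83.6 u -2.0 tip z 54.2 | F [ 0.9 -0.1 -0.4] gap 94.0 ff 0.0 q [-0.08  0.68  1.32  0.    1.14  1.56]
[[325.2, 0.0, 279.2], [0.0, 325.2, 208.9], [0.0, 0.0, 1.0]]
```

View pics/p1.png

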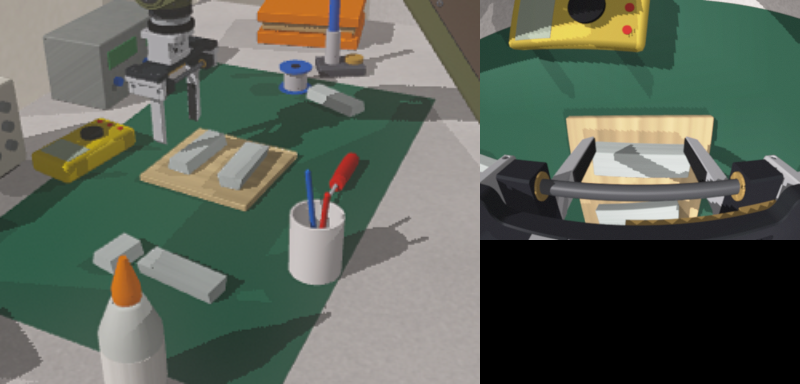

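The side crop shows the two open fingers, at (158,120) and (194,95), hanging just beyond ingot_a (198,150); the wrist view shows the same bar over the board. Descend and push a.

>>> step_arm:
  increments:
    - [[0, 0, 0, 0, 0, 0.5, -1], [0, 0, 0, 0, -0.05, 0.4, -1], [0, 0, 0, -0.15, 0, 0, -1], [0, 0, 0, -0.15, 0, 0, -1]]

```text
clock: 2.6
eef_pos: [644.9, -12.1, 221.4]
eef_rot: [-3.142, -0.001, -0.07]
wrist_force: [4.8, 0.4, -0.4]
finger_gap: 93.7
finger_force: 2.0
```

>>> step_arm:
  increments:
    - [[0, 0, 0, -0.15, 0, 0, -1], [0, 0, 0, -0.15, 0, 0, -1], [0, 0, 0, -0.15, 0, 0, -1]]

```text
clock: 2.9
eef_pos: [626.9, -11.0, 221.8]
eef_rot: [3.142, -0.003, -0.07]
wrist_force: [5.7, -0.9, 1.8]
finger_gap: 93.7
finger_force: 2.8
```

```bash
python3 -c "
from h import *
where()
for n in ('scene','side'): print(tops(optics.camera(n),30,38,(480,700,-100,100),40))
"
```

```text
t 2.9 tcp [626.9 -11.  221.8] yaw -4.04 tilt [ 1.8e+02 -1.5e-01] | board e 54.0 u -0.2 tip z 22.8 | F [ 5.7 -0.9  1.8] gap 93.7 ff 2.8 q [-0.08  0.66  1.44 -0.    1.04  1.57]
[(607.3, -5.2, 93.1, 26.0, 84.2, 33.7, 216)]
[(606.2, -10.2, 124.7, 55.6, 85.6, 33.9, 344), (525.3, 0.7, 121.0, 45.2, -88.3, 34.3, 408)]
```

>>> step_arm:
  increments:
    - [[0, 0, 0, -0.12, 0, 0, -1], [0, 0, 0, 0, 0, 0, -1], [0, 0, 0, 0.25, 0, 0, -1], [0, 0, 0, 0, 0, -1, -1], [0, 0, 0, -0.95, 0, -0.1, -1]]

```text
clock: 3.5
eef_pos: [596.5, -9.0, 268.2]
eef_rot: [3.142, -0.006, -0.071]
wrist_force: [0.7, -0.3, 0.7]
finger_gap: 93.8
finger_force: 0.0
```

>>> step_arm:
  increments:
    - [[0, 0, 0, -0.95, 0, 0, -1], [0, 0, 0, -0.95, 0, 0, -1], [0, 0, 0, -0.75, 0, 0, -1], [0, 0, 0, 0, 0, 0, -1]]

```text
clock: 3.9
eef_pos: [486.0, -0.9, 264.4]
eef_rot: [-3.142, 0.003, -0.07]
wrist_force: [-0.7, -0.9, 0.2]
finger_gap: 94.0
finger_force: 0.0
```

```bash
python3 -c "
from h import *
where()
for n in ('scene','side'): print(tops(optics.camera(n),30,38,(480,700,-100,100),40))
"
```

```text
t 3.9 tcp [486.   -0.9 264.4] yaw -4.03 tilt [-180.      0.19] | board e -87.2 u 0.0 tip z 65.4 | F [-0.7 -0.9  0.2] gap 94.0 ff 0.0 q [-0.08  0.33  1.84  0.    0.97  1.56]
[(527.5, -0.9, 119.0, 46.7, -89.0, 33.7, 437), (595.4, -11.0, 119.9, 37.8, 87.6, 33.6, 386)]
[(592.0, -10.7, 123.6, 37.1, 86.9, 34.2, 306), (507.7, -35.5, 57.9, 19.0, -66.0, 34.3, 60), (524.6, 13.7, 97.0, 43.7, -87.3, 34.4, 252)]
```

>>> step_arm:
  increments:
    - [[0, 0, 0, 0, 0, 0.6, -1], [0, 0, 0, 0, 0, 0.6, -1], [0, 0, 0, 0.15, 0, 0, -1], [0, 0, 0, 0.15, 0, 0, -1], [0, 0, 0, 0.15, 0, 0, -1]]

```text
clock: 4.5
eef_pos: [507.5, -2.5, 217.4]
eef_rot: [-3.142, 0.0, -0.071]
wrist_force: [-3.9, 0.4, -0.5]
finger_gap: 94.1
finger_force: 2.1
```

>>> step_arm:
  increments:
    - [[0, 0, 0, 0.15, 0, 0, -1], [0, 0, 0, 0.15, 0, 0, -1], [0, 0, 0, 0.12, 0, 0, -1], [0, 0, 0, 0, 0, 0, -1]]

```text
clock: 4.9
eef_pos: [523.8, -3.7, 216.8]
eef_rot: [3.142, -0.0, -0.07]
wrist_force: [-2.9, 0.0, -1.8]
finger_gap: 94.3
finger_force: 1.3
```

```bash
python3 -c "
from h import *
where()
for n in ('scene','side'): print(tops(optics.camera(n),30,38,(480,700,-100,100),40))
"
```

```text
t 4.9 tcp [523.8  -3.7 216.8] yaw -4.04 tilt [ 1.8e+02 -3.0e-02] | board e -49.3 u -0.1 tip z 17.8 | F [-2.9  0.  -1.8] gap 94.3 ff 1.3 q [-0.08  0.48  1.76 -0.    0.9   1.56]
[(572.7, -6.9, 124.9, 84.5, 86.4, 33.5, 896)]
[(585.6, 20.2, 143.9, 77.2, -52.8, 34.3, 392), (543.8, -33.5, 67.9, 52.5, 66.6, 34.3, 132)]
```

>>> step_arm:
  increments:
    - [[0, 0, 0, -0.2, 0, 0, -1], [0, 0, -0.1818, 0, 0, -1, -1], [0, 0, -0.1818, 0, 0, -0.2, 0.36], [0, 0, -0.1818, 0, 0, 0, 0.36], [0, 0, -0.1818, 0, 0, 0, 0.36]]

```text
clock: 5.5
eef_pos: [515.0, -3.1, 265.5]
eef_rot: [3.14, -0.002, 0.507]
wrist_force: [-1.1, -0.3, -1.5]
finger_gap: 73.5
finger_force: 0.0
```

>>> step_arm:
  increments:
    - [[0, 0, -0.1818, 0, 0, 0, 0.36], [0, 0, -0.1818, 0, 0, 0, 0.36], [0, 0, -0.1818, 0, 0, 0, 0.36], [0, 0, -0.1818, 0, 0, 0, 0.36], [0, 0, -0.1818, 0, 0, 0, 0.36]]

```text
clock: 6.0
eef_pos: [515.0, -3.1, 265.1]
eef_rot: [3.14, -0.0, 1.22]
wrist_force: [-0.4, -0.1, 0.4]
finger_gap: 33.5
finger_force: 0.0
```

>>> step_arm:
  increments:
    - [[0, 0, -0.1818, 0, 0, 0, 0.36], [0, 0, -0.1818, 0, 0, 0, 0.36], [0, 0, 0, 0.7, 0.5, 0, 0.36], [0, 0, 0, 0.7, 0.5, 0, 0.36], [0, 0, 0, 0.7, 0.4, 0, 0.36]]

```text
clock: 6.5
eef_pos: [577.7, 77.7, 265.3]
eef_rot: [3.14, -0.0, 1.5]
wrist_force: [-0.2, -0.3, 0.7]
finger_gap: 29.9
finger_force: 0.0
```

```bash
python3 -c "
from h import *
where()
for n in ('scene','side'):
    c=optics.camera(n); print(tops(c,30,38,(480,700,-100,100),40)); np.savez('pics/%s1.npz'%n,**c)
"
```

```text
t 6.5 tcp [577.7  77.7 265.3] yaw 85.93 tilt [ 1.7989e+02 -2.0000e-02] | board e -1.3 u 84.8 tip z 66.3 | F [-0.2 -0.3  0.7] gap 29.9 ff 0.0 q [ 0.07  0.52  1.56 -0.    1.06  0.14]
[(573.5, -6.6, 123.8, 83.0, 85.0, 33.8, 873)]
[(570.1, -5.5, 126.5, 78.9, 85.5, 34.2, 616)]
```

>>> step_arm:
  increments:
    - [[0, 0, 0, 0, 0, 0.6, 0.36], [0, 0, 0, 0, 0.03, 0.6, 0.36], [0, 0, 0, -0.15, 0, 0, 0.36], [0, 0, 0, -0.1, 0, 0, 0.36], [0, 0, 0, -0.08, 0, 0, 0.36]]

```text
clock: 7.1
eef_pos: [577.5, 62.7, 218.2]
eef_rot: [3.139, -0.0, 1.5]
wrist_force: [-0.5, 0.3, 0.1]
finger_gap: 30.1
finger_force: 0.7
```

>>> step_arm:
  increments:
    - [[0, 0, 0, -0.05, 0, 0, 0.36]]

```text
clock: 7.2
eef_pos: [577.5, 61.3, 218.2]
eef_rot: [3.139, -0.001, 1.499]
wrist_force: [-0.4, 6.7, 3.9]
finger_gap: 30.2
finger_force: 3.6
```

>>> step_arm:
  increments:
    - [[0, 0, 0, -0.05, 0, 0, 0.36]]

```text
clock: 7.3
eef_pos: [577.4, 59.7, 218.2]
eef_rot: [3.139, -0.002, 1.5]
wrist_force: [-0.3, 7.2, 3.6]
finger_gap: 29.9
finger_force: 3.6
```

>>> step_arm:
  increments:
    - [[0, 0, 0, -0.05, 0, 0, 0.36]]

```text
clock: 7.4
eef_pos: [577.2, 57.8, 218.2]
eef_rot: [3.139, -0.002, 1.5]
wrist_force: [1.1, 6.7, 4.2]
finger_gap: 30.0
finger_force: 3.6
```

>>> step_arm:
  increments:
    - [[0, 0, 0, -0.05, 0, 0, 0.36]]

```text
clock: 7.5
eef_pos: [577.1, 56.1, 218.2]
eef_rot: [3.139, -0.002, 1.5]
wrist_force: [0.9, 11.9, 3.9]
finger_gap: 30.2
finger_force: 6.0
```

```bash
python3 -c "
from h import *
where()
"
```

```text
t 7.5 tcp [577.1  56.1 218.2] yaw 85.94 tilt [ 1.7985e+02 -1.2000e-01] | board e -0.3 u 63.2 tip z 19.2 | F [ 0.9 11.9  3.9] gap 30.2 ff 6.0 q [0.03 0.58 1.59 0.   0.97 0.1 ]
```

>>> step_arm:
  increments:
    - [[0, 0, 0, -0.04, 0, 0, 0.36], [0, 0, 0, 0.15, 0, 0, 0.36], [0, 0, 0, 0, 0.01, -1, -1], [0, 0, 0, -0.9, 0, 0, -1], [0, 0, 0, -0.93, 0, 0, -1]]

```text
clock: 8.0
eef_pos: [572.4, -13.3, 258.4]
eef_rot: [3.139, 0.0, 1.502]
wrist_force: [0.1, 0.4, 0.0]
finger_gap: 50.5
finger_force: 0.0
```

>>> step_arm:
  increments:
    - [[0, 0, 0, 0, 0, 0, -1], [0, 0, 0, 0, 0, 0, -1], [0, 0, 0, 0, 0, 0, -1], [0, 0, 0, 0, 0, 0, -1]]

```text
clock: 8.4
eef_pos: [572.5, -12.2, 256.7]
eef_rot: [3.141, -0.0, 1.501]
wrist_force: [-0.7, 0.9, -0.3]
finger_gap: 82.8
finger_force: 0.0
```

```bash
python3 -c "
from h import *
where()
for n in ('scene','side'):
    c=optics.camera(n); print(tops(c,30,38,(480,700,-100,100),40)); np.savez('pics/%s2.npz'%n,**c)
"
```

```text
t 8.4 tcp [572.5 -12.2 256.7] yaw 86.02 tilt [179.99  -0.  ] | board e -0.2 u -5.3 tip z 57.7 | F [-0.7  0.9 -0.3] gap 82.8 ff 0.0 q [-0.09  0.51  1.6   0.    1.04 -0.02]
[(574.9, 18.0, 82.5, 59.9, -5.7, 34.2, 217), (571.4, -45.3, 79.2, 51.0, -5.7, 33.4, 299)]
[(569.3, -11.1, 122.8, 78.4, 85.7, 34.1, 648)]
```

>>> step_arm:
  increments:
    - [[0, 0, 0, 0, 0.01, 0, -1], [0, 0, 0, 0, 0, 0.4, -1], [0, 0, 0, 0, 0, 0.4, -1], [0, 0, 0, 0, 0, 0.27, -1], [0, 0, 0, 0, 0, 0, -1]]
  newtons: 8

```text
clock: 9.0
eef_pos: [572.7, -13.0, 212.8]
eef_rot: [-3.14, -0.0, 1.5]
wrist_force: [-0.1, -0.0, 0.9]
finger_gap: 94.1
finger_force: 0.0
```

>>> step_arm:
  increments:
    - [[0, 0, 0, 0, 0, 0, 1], [0, 0, 0, 0, 0, 0, 1], [0, 0, 0, 0, 0, 0, 1], [0, 0, 0, 0, 0, 0, 1], [0, 0, 0, 0, 0, 0, 1]]

```text
clock: 9.5
eef_pos: [573.1, -13.2, 214.5]
eef_rot: [3.14, -0.0, 1.5]
wrist_force: [3.4, 0.3, 2.6]
finger_gap: 81.1
finger_force: 7.9
```

>>> step_arm:
  increments:
    - [[0, 0, 0, 0, 0, 0, 1], [0, 0, 0, 0, 0, 0, 1]]

```text
clock: 9.7
eef_pos: [573.1, -13.2, 214.5]
eef_rot: [3.14, -0.0, 1.5]
wrist_force: [4.9, 0.3, 5.7]
finger_gap: 80.8
finger_force: 8.1
```

```bash
python3 -c "
from h import *
where()
"
```

```text
t 9.7 tcp [573.1 -13.2 214.5] yaw 85.95 tilt [179.9  -0. ] | board e 0.5 u -6.2 tip z 15.5 | F [4.9 0.3 5.7] gap 80.8 ff 8.1 q [-0.09  0.57  1.61  0.    0.95 -0.02]
```

>>> step_arm:
  increments:
    - [[0, 0, 0, 0, 0, 0, 1], [0, 0, 0, 0, 0, 0, 1], [0, 0, 0, 0, 0, 0, 1]]
  newtons: 12

```text
clock: 10.0
eef_pos: [573.1, -13.2, 214.5]
eef_rot: [3.14, 0.0, 1.5]
wrist_force: [3.4, 0.8, 5.7]
finger_gap: 81.2
finger_force: 12.0
```

```bash
python3 -c "
from h import *
where()
for n in ('scene','side'):
    c=optics.camera(n); print(tops(c,30,38,(480,700,-100,100),40)); np.savez('pics/%s3.npz'%n,**c)
f=c['frame'][190:250,220:340]; c['frame']=cv2.resize(f,None,fx=6,fy=6,interpolation=cv2.INTER_CUBIC); save(c,'p2.png')
"
```

```text
t 10.0 tcp [573.1 -13.2 214.5] yaw 85.95 tilt [179.91   0.  ] | board e 0.5 u -6.2 tip z 15.5 | F [3.4 0.8 5.7] gap 81.2 ff 12.0 q [-0.09  0.57  1.61  0.    0.95 -0.02]
[(540.5, -5.3, 29.2, 19.1, -89.1, 34.2, 50), (575.1, 26.0, 83.4, 44.9, -7.9, 34.1, 157), (570.7, -47.0, 82.1, 47.6, -5.6, 33.5, 232)]
[(572.8, -6.8, 122.0, 103.7, 74.0, 34.2, 607)]
```

View pics/p2.png

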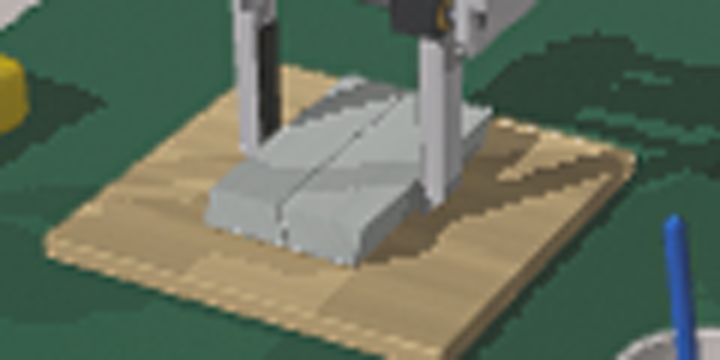

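The crop shows the pair nested with only a hairline seam from (285,240) to (390,105), its ends level, and the fingers on both outer sides. The gap of 81 mm fits the 83 mm overall projected width. Release, lift, and turn towards ingot_c.

>>> step_arm:
  increments:
    - [[0, 0, 0, 0, 0, 0, -1], [0, 0, 0, 0, 0, 0, -1], [0, 0, 0, 0, 0, -0.5, -1], [0, 0, 0.174, 0, 0, -1, -1], [0, 0, 0.174, 0, 0, -1, -1]]

```text
clock: 10.6
eef_pos: [572.3, -13.2, 314.0]
eef_rot: [-3.138, 0.001, 1.222]
wrist_force: [-1.1, -0.2, -0.5]
finger_gap: 94.0
finger_force: 0.0
```

>>> step_arm:
  increments:
    - [[0, 0, 0.174, 0, 0, 0, -1], [0, 0, 0.174, 0, 0, 0, -1], [0, 0, 0.174, 0, 0, 0, -1], [0, 0, 0.174, 0, 0, 0, -1], [0, 0, 0.174, 0, 0, 0, -1]]

```text
clock: 11.1
eef_pos: [572.5, -13.2, 313.2]
eef_rot: [-3.14, 0.002, 0.538]
wrist_force: [0.5, -0.5, -0.1]
finger_gap: 94.1
finger_force: 0.0
```

>>> step_arm:
  increments:
    - [[0, 0, 0.174, 0, 0, 0, -1], [0, 0, 0.174, 0, 0, 0, -1], [0, 0, 0.174, 0, 0, 0, -1], [0, 0, 0.174, 0, 0, 0, -1], [0, 0, 0.174, 0, 0, 0, -1]]

```text
clock: 11.6
eef_pos: [572.5, -13.2, 313.2]
eef_rot: [3.141, 0.002, -0.145]
wrist_force: [1.1, 0.4, 0.1]
finger_gap: 94.0
finger_force: 0.0
```

>>> step_arm:
  increments:
    - [[0, 0, 0.174, 0, 0, 0, -1], [0, 0, 0.174, 0, 0, 0, -1]]

```text
clock: 11.8
eef_pos: [572.5, -13.2, 313.2]
eef_rot: [3.141, 0.002, -0.419]
wrist_force: [-0.4, -0.5, -0.2]
finger_gap: 93.9
finger_force: 0.0
```

```bash
cat >> h.py <<'E'
def togo(x,y,tipz,yaw):
    s=where(); p=s["eef_pos"]; a=s["eef_rot"][2]; d=np.array([x,y])-p[:2]
    print("to go: wz %.3f tx %.2f ty %.2f tz %.2f"%(-np.degrees(np.angle(np.exp(1j*(np.radians(yaw)-a))))/45,(d@[np.cos(a),np.sin(a)])/40,(d@[np.sin(a),-np.cos(a)])/40,(p[2]-199-tipz)/40))
E
python3 -c "
from h import *
togo(480,-324,3,-23.5)
for n in ('scene','side'):
    c=optics.camera(n); print(tops(c,30,38,(480,700,-100,100),40)); print(tops(c,18,27,(400,560,-420,-230),40))
"
```

```text
t 11.8 tcp [572.5 -13.2 313.2] yaw -23.99 tilt [1.7996e+02 1.1000e-01] | board e -0.1 u -6.2 tip z 114.2 | F [-0.4 -0.5 -0.2] gap 93.9 ff 0.0 q [-0.09  0.44  1.55 -0.    1.15  1.9 ]
to go: wz -0.011 tx 1.05 ty 8.04 tz 2.78
[(573.3, -12.0, 120.5, 84.0, 86.7, 33.9, 839)]
[(479.5, -325.8, 121.8, 36.8, -23.4, 21.5, 376)]
[(569.3, -11.6, 124.3, 78.4, 85.8, 34.2, 671)]
[(477.3, -324.3, 121.2, 35.8, -25.1, 21.9, 209)]
```

>>> step_arm:
  increments:
    - [[0, 0, 0, 0.13, 1, 0, -1], [0, 0, 0, 0.13, 1, 0, -1], [0, 0, 0, 0.13, 1, 0, -1], [0, 0, 0, 0.13, 1, 0, -1], [0, 0, 0, 0.13, 1, 0, -1]]

```text
clock: 12.4
eef_pos: [515.5, -208.2, 313.6]
eef_rot: [-3.142, 0.001, -0.408]
wrist_force: [0.3, 0.1, -0.1]
finger_gap: 94.2
finger_force: 0.0
```

>>> step_arm:
  increments:
    - [[0, 0, 0, 0.13, 1, 0, -1], [0, 0, 0, 0.13, 1, 0, -1], [0, 0, 0, 0.13, 1, 0, -1], [0, 0, 0, 0, 0, 0.9, -1], [0, 0, 0, 0, 0, 0.9, -1]]

```text
clock: 12.9
eef_pos: [481.7, -324.0, 241.2]
eef_rot: [3.141, -0.001, -0.41]
wrist_force: [-0.5, -0.4, -0.3]
finger_gap: 93.8
finger_force: 0.0
```

>>> step_arm:
  increments:
    - [[0, 0, 0, 0, 0, 0.6, -1], [0, 0, 0, 0, 0, 0.3, -1], [0, 0, 0, 0, 0, 0, -1]]

```text
clock: 13.2
eef_pos: [482.2, -322.7, 204.5]
eef_rot: [-3.141, 0.003, -0.411]
wrist_force: [-0.0, -0.4, -0.7]
finger_gap: 93.9
finger_force: 0.0
```

```bash
python3 -c "
from h import *
togo(479.5,-325,3,-23.8)
"
```

```text
t 13.2 tcp [ 482.2 -322.7  204.5] yaw -23.52 tilt [-1.7996e+02  1.6000e-01] | board e -68.6 u -321.3 tip z 5.5 | F [-0.  -0.4 -0.7] gap 93.9 ff 0.0 q [-0.65  0.6   1.59 -0.    0.95  1.33]
to go: wz 0.006 tx -0.04 ty 0.08 tz 0.06
```

>>> step_arm:
  increments:
    - [[0, 0, 0, -0.04, 0.06, 0.06, -1], [0, 0, 0, 0, 0, 0, 1], [0, 0, 0, 0, 0, 0, 1], [0, 0, 0, 0, 0, 0, 1], [0, 0, 0, 0, 0, 0, 1]]
  newtons: 40

```text
clock: 13.7
eef_pos: [480.1, -324.5, 203.9]
eef_rot: [3.141, -0.001, -0.413]
wrist_force: [0.5, -1.0, 1.0]
finger_gap: 65.5
finger_force: 0.0
```

>>> step_arm:
  increments:
    - [[0, 0, 0, 0, 0, 0, 1], [0, 0, 0, 0, 0, 0, 1], [0, 0, 0, 0, 0, 0, 1], [0, 0, 0, 0, 0, 0, 1]]

```text
clock: 14.1
eef_pos: [479.9, -324.8, 203.4]
eef_rot: [3.141, -0.0, -0.413]
wrist_force: [-1.7, -3.8, -1.1]
finger_gap: 40.5
finger_force: 38.9
```

>>> step_arm:
  increments:
    - [[0, 0, 0, 0, 0, -0.1, 1], [0, 0, 0, 0, 0, -0.4, 1], [0, 0, 0, 0, 0, 0, 1]]

```text
clock: 14.4
eef_pos: [480.4, -324.6, 225.6]
eef_rot: [3.141, -0.003, -0.413]
wrist_force: [1.9, -0.3, -7.6]
finger_gap: 40.3
finger_force: 38.1
```

```bash
python3 -c "
from h import *
togo(480,-324,3,-4)
for n in ('scene','side'):
    c=optics.camera(n); print(tops(c,36,48,(400,560,-420,-230),30))
f=c['frame'][130:220,290:410]; c['frame']=cv2.resize(f,None,fx=4,fy=4,interpolation=cv2.INTER_CUBIC); save(c,'p3.png')
"
```

```text
t 14.4 tcp [ 480.4 -324.6  225.6] yaw -23.66 tilt [ 1.7998e+02 -1.5000e-01] | board e -70.2 u -323.3 tip z 26.6 | F [ 1.9 -0.3 -7.6] gap 40.3 ff 38.1 q [-0.66  0.57  1.59  0.    0.98  1.33]
to go: wz -0.437 tx -0.02 ty -0.01 tz 0.59
[(502.1, -333.7, 78.8, 62.0, -43.0, 42.9, 294)]
[(480.4, -317.4, 124.0, 65.5, -9.5, 42.5, 242)]
```

View pics/p3.png

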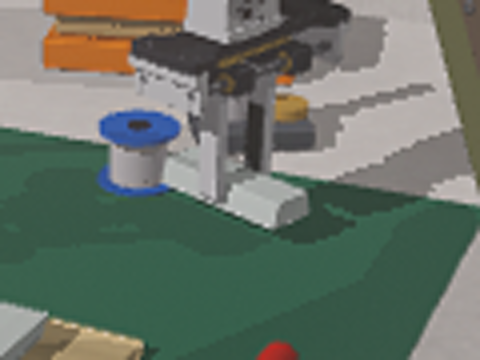

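The crop shows ingot_c (240,200) clear of the bench between the fingers, level, beside the undisturbed spool (140,155).

>>> step_arm:
  increments:
    - [[0, 0, 0, 0, 0, -0.65, 1], [0, 0, 0, 0, 0, -0.65, 1], [0, 0, -0.146, 0, 0, 0, 1], [0, 0, -0.146, 0, 0, 0, 1], [0, 0, -0.146, 0, 0, 0, 1]]

```text
clock: 15.0
eef_pos: [479.9, -324.3, 275.1]
eef_rot: [-3.141, 0.001, -0.064]
wrist_force: [0.5, 0.3, -8.4]
finger_gap: 39.9
finger_force: 38.1
```

>>> step_arm:
  increments:
    - [[0, 0, 0, 0.2, -0.8, 0, 1], [0, 0, 0, 0.2, -0.8, 0, 1], [0, 0, 0, 0.2, -0.8, 0, 1], [0, 0, 0, 0.2, -0.8, 0, 1], [0, 0, 0, 0.2, -0.8, 0, 1]]

```text
clock: 15.5
eef_pos: [531.0, -166.3, 275.0]
eef_rot: [-3.141, 0.001, -0.069]
wrist_force: [0.4, -0.1, -8.1]
finger_gap: 40.3
finger_force: 38.1
```

```bash
python3 -c "
from h import *
togo(573,-35.1,40,-4)
"
```

```text
t 15.5 tcp [ 531.  -166.3  275. ] yaw -3.96 tilt [-1.7998e+02  4.0000e-02] | board e -30.7 u -161.8 tip z 76.0 | F [ 0.4 -0.1 -8.1] gap 40.3 ff 38.1 q [-0.37  0.45  1.63  0.    1.06  1.27]
to go: wz 0.001 tx 0.82 ty -3.34 tz 0.90
```

>>> step_arm:
  increments:
    - [[0, 0, 0, 0.2, -0.85, 0, 1], [0, 0, 0, 0.2, -0.85, 0, 1], [0, 0, 0, 0.2, -0.85, 0, 1], [0, 0, 0, 0.22, -0.79, 0, 1], [0, 0, 0, 0, 0, 0, 1]]

```text
clock: 16.0
eef_pos: [573.5, -33.2, 275.0]
eef_rot: [-3.141, 0.0, -0.066]
wrist_force: [-0.7, -1.3, -7.9]
finger_gap: 40.4
finger_force: 38.1
```

>>> step_arm:
  increments:
    - [[0, 0, 0, 0, 0, 0.4, 1], [0, 0, 0, 0, 0, 0.4, 1], [0, 0, 0, 0, 0, 0.06, 1], [0, 0, 0, 0, 0, 0, 1]]

```text
clock: 16.4
eef_pos: [572.8, -36.9, 240.7]
eef_rot: [-3.142, 0.001, -0.069]
wrist_force: [-0.1, -0.9, -8.1]
finger_gap: 40.1
finger_force: 38.1
```

```bash
python3 -c "
from h import *
togo(573,-35.1,38.4,-4)
"
```

```text
t 16.4 tcp [572.8 -36.9 240.7] yaw -3.97 tilt [-1.8e+02  7.0e-02] | board e 1.9 u -29.8 tip z 41.7 | F [-0.1 -0.9 -8.1] gap 40.1 ff 38.1 q [-0.13  0.54  1.6  -0.    1.01  1.51]
to go: wz 0.001 tx 0.00 ty -0.04 tz 0.08
```

>>> step_arm:
  increments:
    - [[0, 0, 0, 0, -0.03, 0.05, 1]]

```text
clock: 16.5
eef_pos: [573.2, -35.7, 239.9]
eef_rot: [3.142, -0.001, -0.07]
wrist_force: [1.5, -0.5, -8.0]
finger_gap: 40.6
finger_force: 38.1
```

>>> step_arm:
  increments:
    - [[0, 0, 0, 0, 0, 0.03, 1]]

```text
clock: 16.6
eef_pos: [573.1, -35.4, 238.4]
eef_rot: [3.142, -0.001, -0.069]
wrist_force: [-0.8, 0.0, -8.6]
finger_gap: 40.6
finger_force: 38.1
```

>>> step_arm:
  increments:
    - [[0, 0, 0, 0, 0, 0.02, 1]]

```text
clock: 16.7
eef_pos: [573.0, -35.4, 237.4]
eef_rot: [3.142, -0.001, -0.069]
wrist_force: [-1.4, 0.2, 2.5]
finger_gap: 40.3
finger_force: 39.4
```

```bash
python3 -c "
from h import *
togo(573,-35.1,38.4,-4)
"
```

```text
t 16.7 tcp [573.  -35.4 237.4] yaw -3.96 tilt [ 1.8e+02 -4.0e-02] | board e 2.0 u -28.4 tip z 38.4 | F [-1.4  0.2  2.5] gap 40.3 ff 39.4 q [-0.13  0.54  1.6   0.    1.    1.51]
to go: wz 0.001 tx -0.00 ty -0.01 tz 0.00
```

>>> step_arm:
  increments:
    - [[0, 0, 0, 0, 0, 0, -1], [0, 0, 0, 0, 0, 0, -1], [0, 0, 0, 0, 0, -0.2, -1], [0, 0, 0, 0, 0, -1, -1], [0, 0, 0.091, 0, 0, -0.8, -1]]

```text
clock: 17.2
eef_pos: [573.0, -35.4, 319.4]
eef_rot: [-3.142, -0.001, -0.141]
wrist_force: [0.2, 1.1, 0.3]
finger_gap: 76.9
finger_force: 0.0
```

>>> step_arm:
  increments:
    - [[0, 0, 0, -0.2, -0.9, 0, -1], [0, 0, 0, -0.2, -0.9, 0, -1], [0, 0, 0, -0.2, -0.9, 0, -1], [0, 0, 0, -0.2, -0.9, 0, -1], [0, 0, 0, -0.2, -0.9, 0, -1]]

```text
clock: 17.7
eef_pos: [558.3, 149.8, 318.3]
eef_rot: [-3.141, -0.001, -0.141]
wrist_force: [0.1, 0.4, 0.1]
finger_gap: 93.8
finger_force: 0.0
```

```bash
python3 -c "
from h import *
togo(492,278,10,-8.1)
for n in ('scene','side'):
    c=optics.camera(n); print(tops(c,50,62,(480,700,-100,100),40),tops(c,18,27,(400,650,210,340),40))
"
```

```text
t 17.7 tcp [558.3 149.8 318.3] yaw -8.06 tilt [-1.7997e+02 -8.0000e-02] | board e -25.6 u 155.4 tip z 119.3 | F [0.1 0.4 0.1] gap 93.8 ff 0.0 q [0.2  0.44 1.53 0.   1.16 1.91]
to go: wz 0.001 tx -2.09 ty -2.94 tz 2.73
[(574.0, -33.9, 122.4, 38.2, -3.6, 55.7, 463)] [(498.4, 276.8, 107.5, 43.6, -8.3, 22.4, 346), (597.6, 271.8, 58.0, 39.4, 77.2, 22.1, 199)]
[(564.7, -30.8, 108.8, 41.3, -3.7, 56.1, 287)] [(593.9, 272.6, 61.2, 36.9, 75.5, 22.4, 280), (488.9, 278.4, 123.2, 45.9, -8.1, 22.5, 793)]
```

>>> step_arm:
  increments:
    - [[0, 0, 0, -0.52, -0.73, 0, -1], [0, 0, 0, -0.52, -0.73, 0, -1], [0, 0, 0, -0.52, -0.73, 0, -1], [0, 0, 0, -0.53, -0.74, 0, -1], [0, 0, 0, 0, 0, 0.9, -1]]

```text
clock: 18.3
eef_pos: [491.6, 279.0, 285.5]
eef_rot: [-3.136, -0.007, -0.137]
wrist_force: [0.7, -0.3, -0.1]
finger_gap: 94.2
finger_force: 0.0
```

>>> step_arm:
  increments:
    - [[0, 0, 0, 0, 0, 0.9, -1], [0, 0, 0, 0, 0, 0.9, -1], [0, 0, 0, 0, 0, 0, -1]]

```text
clock: 18.6
eef_pos: [491.5, 275.3, 205.8]
eef_rot: [3.138, 0.005, -0.141]
wrist_force: [-0.4, 0.3, 0.2]
finger_gap: 94.0
finger_force: 0.0
```

```bash
python3 -c "
from h import *
togo(492,278,10,-8.1)
"
```

```text
t 18.6 tcp [491.5 275.3 205.8] yaw -8.07 tilt [179.8   0.3] | board e -100.9 u 275.9 tip z 6.8 | F [-0.4  0.3  0.2] gap 94.0 ff 0.0 q [ 0.45  0.57  1.64 -0.    0.93  2.16]
to go: wz 0.001 tx 0.00 ty -0.07 tz -0.08
```

>>> step_arm:
  increments:
    - [[0, 0, 0, 0, -0.06, -0.08, -1], [0, 0, 0, 0, 0, 0, 1], [0, 0, 0, 0, 0, 0, 1], [0, 0, 0, 0, 0, 0, 1], [0, 0, 0, 0, 0, 0, 1]]
  newtons: 40

```text
clock: 19.1
eef_pos: [492.6, 278.5, 212.9]
eef_rot: [-3.141, -0.001, -0.14]
wrist_force: [0.4, -0.3, -0.1]
finger_gap: 65.7
finger_force: 0.0
```

>>> step_arm:
  increments:
    - [[0, 0, 0, 0, 0, 0, 1], [0, 0, 0, 0, 0, 0, 1], [0, 0, 0, 0, 0, 0, 1], [0, 0, 0, 0, 0, 0, 1]]

```text
clock: 19.5
eef_pos: [492.5, 278.3, 212.2]
eef_rot: [3.141, 0.0, -0.141]
wrist_force: [-1.5, -4.9, 3.5]
finger_gap: 42.0
finger_force: 40.0
```

>>> step_arm:
  increments:
    - [[0, 0, 0, 0, 0, -0.1, 1], [0, 0, 0, 0, 0, -0.4, 1], [0, 0, 0, 0, 0, 0, 1]]

```text
clock: 19.8
eef_pos: [492.8, 278.8, 233.5]
eef_rot: [-3.14, -0.002, -0.141]
wrist_force: [0.7, 0.2, -6.3]
finger_gap: 41.8
finger_force: 40.0
```

```bash
python3 -c "
from h import *
togo(573+.7+.0698*35,-7+35,32,-4)
for n in ('scene','side'):
    c=optics.camera(n); print(tops(c,37,49,(400,560,200,350),30))
f=c['frame'][200:335,150:330]; c['frame']=cv2.resize(f,None,fx=3,fy=3,interpolation=cv2.INTER_CUBIC); save(c,'p4.png')
"
```

```text
t 19.8 tcp [492.8 278.8 233.5] yaw -8.05 tilt [-1.7991e+02 -1.0000e-01] | board e -100.0 u 279.5 tip z 34.5 | F [ 0.7  0.2 -6.3] gap 41.8 ff 40.0 q [0.45 0.53 1.63 0.   0.98 2.16]
to go: wz -0.090 tx 2.94 ty 5.92 tz 0.06
[(497.7, 280.4, 110.4, 62.9, 2.9, 43.1, 408)]
[(538.0, 287.5, 44.3, 26.0, -58.2, 42.8, 119), (469.5, 281.5, 86.0, 65.4, 2.0, 42.7, 558)]
```

View pics/p4.png

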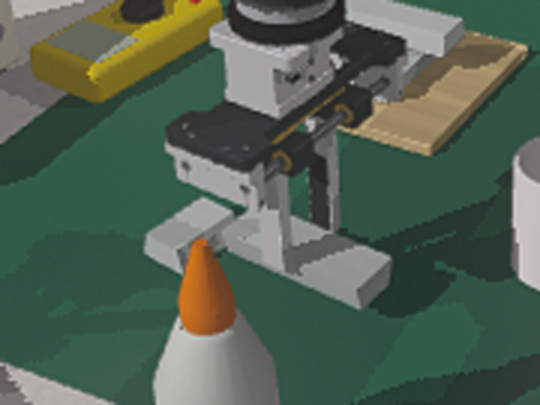

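The crop shows ingot_d (310,260) lifted level in the fingers, the half ingot (190,225) untouched.

>>> step_arm:
  increments:
    - [[0, 0, 0, 0, 0, -0.8, 1], [0, 0, -0.09, 0, 0, -0.8, 1], [0, 0, 0, 0.36, 0.87, 0, 1], [0, 0, 0, 0.36, 0.87, 0, 1], [0, 0, 0, 0.36, 0.87, 0, 1]]

```text
clock: 20.4
eef_pos: [528.4, 170.3, 295.4]
eef_rot: [3.141, 0.001, -0.069]
wrist_force: [1.3, -0.5, -6.9]
finger_gap: 42.2
finger_force: 40.0
```

>>> step_arm:
  increments:
    - [[0, 0, 0, 0.36, 0.87, 0, 1], [0, 0, 0, 0.36, 0.87, 0, 1], [0, 0, 0, 0.36, 0.87, 0, 1], [0, 0, 0, 0.36, 0.87, 0, 1], [0, 0, 0, 0, 0, 0, 1]]

```text
clock: 20.9
eef_pos: [576.8, 24.8, 295.1]
eef_rot: [3.141, 0.001, -0.074]
wrist_force: [-0.5, 0.0, -6.1]
finger_gap: 41.4
finger_force: 40.0
```

```bash
python3 -c "
from h import *
togo(576.4,27.8,47.2,-4)
"
```

```text
t 20.9 tcp [576.8  24.8 295.1] yaw -4.22 tilt [1.7996e+02 5.0000e-02] | board e 1.6 u 32.0 tip z 96.1 | F [-0.5  0.  -6.1] gap 41.4 ff 40.0 q [-0.02  0.47  1.55 -0.    1.12  1.62]
to go: wz -0.005 tx -0.02 ty -0.07 tz 1.22
```

>>> step_arm:
  increments:
    - [[0, 0, 0, 0, -0.02, 0.4, 1], [0, 0, 0, 0, 0, 0.4, 1], [0, 0, 0, 0, 0, 0.3, 1], [0, 0, 0, 0, 0, 0, 1]]

```text
clock: 21.3
eef_pos: [575.7, 29.6, 250.0]
eef_rot: [3.141, 0.004, -0.07]
wrist_force: [0.0, -0.1, -6.0]
finger_gap: 42.0
finger_force: 40.0
```

```bash
python3 -c "
from h import *
togo(576.4,27.8,47.2,-4)
"
```

```text
t 21.3 tcp [575.7  29.6 250. ] yaw -3.99 tilt [179.99   0.22] | board e 0.1 u 36.7 tip z 51.0 | F [ 0.  -0.1 -6. ] gap 42.0 ff 40.0 q [-0.01  0.53  1.59  0.    1.03  1.63]
to go: wz 0.000 tx 0.02 ty 0.04 tz 0.10
```

Lower to contact, then a partial opening only (c is next to the inner finger).

>>> step_arm:
  increments:
    - [[0, 0, 0, 0.02, 0.02, 0.06, 1]]

```text
clock: 21.4
eef_pos: [577.0, 28.7, 250.0]
eef_rot: [-3.142, -0.0, -0.069]
wrist_force: [0.1, -0.2, -6.0]
finger_gap: 41.4
finger_force: 40.0
```

>>> step_arm:
  increments:
    - [[0, 0, 0, 0, 0, 0.03, 1]]

```text
clock: 21.5
eef_pos: [577.1, 28.5, 249.1]
eef_rot: [-3.142, -0.001, -0.07]
wrist_force: [0.1, -0.3, -6.2]
finger_gap: 41.8
finger_force: 40.0
```

>>> step_arm:
  increments:
    - [[0, 0, 0, 0, 0, 0.02, 1]]

```text
clock: 21.6
eef_pos: [577.0, 28.4, 248.3]
eef_rot: [-3.142, -0.001, -0.07]
wrist_force: [0.1, -0.5, -7.4]
finger_gap: 41.9
finger_force: 40.0
```

```bash
python3 -c "
from h import *
togo(576.4,27.8,47.2,-4)
"
```

```text
t 21.6 tcp [577.   28.4 248.3] yaw -4.00 tilt [-1.8e+02 -5.0e-02] | board e 1.5 u 35.6 tip z 49.3 | F [ 0.1 -0.5 -7.4] gap 41.9 ff 40.0 q [-0.01  0.53  1.58  0.    1.02  1.63]
to go: wz -0.000 tx -0.01 ty 0.02 tz 0.05
```

>>> step_arm:
  increments:
    - [[0, 0, 0, 0, 0, 0.02, 1]]

```text
clock: 21.7
eef_pos: [577.0, 28.4, 247.4]
eef_rot: [-3.142, -0.001, -0.07]
wrist_force: [-0.1, 0.2, -7.0]
finger_gap: 42.0
finger_force: 40.0
```

>>> step_arm:
  increments:
    - [[0, 0, 0, 0, 0, 0.02, 1]]

```text
clock: 21.8
eef_pos: [576.9, 28.4, 246.5]
eef_rot: [-3.142, -0.0, -0.07]
wrist_force: [0.2, -0.1, -5.4]
finger_gap: 41.6
finger_force: 40.0
```

>>> step_arm:
  increments:
    - [[0, 0, 0, 0, 0, 0.01, 1]]

```text
clock: 21.9
eef_pos: [577.0, 28.5, 246.3]
eef_rot: [-3.142, -0.001, -0.07]
wrist_force: [-2.6, -0.2, -0.3]
finger_gap: 41.7
finger_force: 40.0
```

>>> step_arm:
  increments:
    - [[0, 0, 0, 0, 0, 0, -0.08], [0, 0, 0, 0, 0, 0, -0.08], [0, 0, 0, 0, 0, -0.3, -0.08], [0, 0, 0, 0, 0, -0.8, -0.08], [0, 0, -0.182, 0, 0, 0, -1]]

```text
clock: 22.4
eef_pos: [577.6, 28.4, 294.8]
eef_rot: [3.141, -0.007, 0.074]
wrist_force: [0.3, 0.3, 0.3]
finger_gap: 55.9
finger_force: 0.0
```

>>> step_arm:
  increments:
    - [[0, 0, -0.182, 0, 0, 0, -1], [0, 0, -0.182, 0, 0, 0, -1], [0, 0, -0.182, 0, 0, 0, -1], [0, 0, -0.182, 0, 0, 0, -1], [0, 0, -0.182, 0, 0, 0, -1]]

```text
clock: 22.9
eef_pos: [577.0, 28.4, 291.1]
eef_rot: [3.141, -0.001, 0.794]
wrist_force: [-0.3, 0.0, 0.3]
finger_gap: 93.1
finger_force: 0.0
```

>>> step_arm:
  increments:
    - [[0, 0, -0.182, 0, 0, 0, -1], [0, 0, -0.182, 0, 0, 0, -1], [0, 0, -0.182, 0, 0, 0, -1], [0, 0, -0.182, 0, 0, 0, -1], [0, 0, -0.182, 0, 0, 0, -1]]

```text
clock: 23.4
eef_pos: [577.0, 28.4, 291.1]
eef_rot: [3.14, -0.0, 1.508]
wrist_force: [1.4, 0.3, -0.4]
finger_gap: 94.0
finger_force: 0.0
```

```bash
python3 -c "
from h import *
p=C+e*1+u*78
togo(*p,42,86)
for n in ('scene','side'):
    c=optics.camera(n); print(tops(c,51,61,(480,700,-100,100),40))
"
```

```text
t 23.4 tcp [577.   28.4 291.1] yaw 86.43 tilt [179.92  -0.  ] | board e 1.5 u 35.6 tip z 92.1 | F [ 1.4  0.3 -0.4] gap 94.0 ff 0.0 q [-0.01  0.47  1.56  0.    1.11  0.05]
to go: wz 0.009 tx 1.06 ty -0.01 tz 1.25
[(574.8, -32.7, 123.1, 36.4, -6.1, 55.6, 440), (604.1, 29.0, 64.5, 44.1, -5.5, 55.7, 224)]
[(571.4, -30.7, 121.3, 37.7, -3.9, 56.0, 307), (573.4, 32.4, 121.1, 47.1, -4.5, 56.2, 432)]
```

>>> step_arm:
  increments:
    - [[0, 0, 0.009, 0.53, 0, 0, -1], [0, 0, 0, 0.53, 0, 0, -1], [0, 0, 0, 0, 0, 0.6, -1], [0, 0, 0, 0, 0, 0.65, -1], [0, 0, 0, -0.15, 0, 0, -1]]

```text
clock: 24.0
eef_pos: [578.9, 65.1, 237.5]
eef_rot: [-3.137, 0.001, 1.492]
wrist_force: [-0.9, -0.4, -0.2]
finger_gap: 94.0
finger_force: 0.0
```

>>> step_arm:
  increments:
    - [[0, 0, 0, -0.15, 0, 0, -1], [0, 0, 0, -0.15, 0, 0, -1], [0, 0, 0, -0.15, 0, 0, -1], [0, 0, 0, -0.1, 0, 0, -1]]

```text
clock: 24.4
eef_pos: [577.9, 42.1, 240.8]
eef_rot: [3.14, -0.0, 1.495]
wrist_force: [0.2, 4.5, -0.8]
finger_gap: 93.9
finger_force: 1.7
```

```bash
python3 -c "
from h import *
p=C+e*1+u*43
togo(*p,42,86)
"
```

```text
t 24.4 tcp [577.9  42.1 240.8] yaw 85.63 tilt [ 1.7992e+02 -2.0000e-02] | board e 1.5 u 49.4 tip z 41.8 | F [ 0.2  4.5 -0.8] gap 93.9 ff 1.7 q [0.01 0.55 1.58 0.   1.01 0.09]
to go: wz -0.008 tx -0.16 ty -0.01 tz -0.01
```

>>> step_arm:
  increments:
    - [[0, 0, -0.008, -0.06, 0, 0, -1], [0, 0, 0, -0.06, 0, 0, -1], [0, 0, 0, -0.04, 0, 0, -1], [0, 0, 0, 0, 0, 0, -1]]

```text
clock: 24.8
eef_pos: [577.5, 36.4, 240.3]
eef_rot: [3.141, -0.0, 1.502]
wrist_force: [0.4, 3.1, 2.0]
finger_gap: 93.9
finger_force: 1.6
```

>>> step_arm:
  increments:
    - [[0, 0, 0, 0.25, 0, 0, -1], [0, 0, 0, 0, 0, -1, 0.36], [0, 0, 0.182, 0, 0, -0.1, 0.36], [0, 0, 0.182, 0, 0, 0, 0.36], [0, 0, 0.182, 0, 0, 0, 0.36]]

```text
clock: 25.3
eef_pos: [578.1, 46.9, 284.1]
eef_rot: [3.141, 0.0, 1.067]
wrist_force: [-1.4, -0.1, -0.1]
finger_gap: 65.6
finger_force: 0.0
```

>>> step_arm:
  increments:
    - [[0, 0, 0.182, 0, 0, 0, 0.36], [0, 0, 0.182, 0, 0, 0, 0.36], [0, 0, 0.182, 0, 0, 0, 0.36], [0, 0, 0.182, 0, 0, 0, 0.36], [0, 0, 0.182, 0, 0, 0, 0.36]]

```text
clock: 25.8
eef_pos: [578.1, 46.9, 283.7]
eef_rot: [3.141, 0.001, 0.353]
wrist_force: [-0.3, -0.3, -0.2]
finger_gap: 30.6
finger_force: 0.0
```

>>> step_arm:
  increments:
    - [[0, 0, 0.182, 0, 0, 0, 0.36], [0, 0, 0.182, 0, 0, 0, 0.36], [0, 0, 0.176, 0, 0, 0, 0.36], [0, 0, 0, 0, 0, 0, 0.36]]

```text
clock: 26.2
eef_pos: [578.1, 46.8, 283.7]
eef_rot: [3.141, 0.0, -0.068]
wrist_force: [-0.3, 0.3, 0.3]
finger_gap: 29.9
finger_force: 0.0
```

```bash
python3 -c "
from h import *
p=C+e*82+u*-6.4
togo(*p,42,-4)
for n in ('scene','side'):
    c=optics.camera(n); print(tops(c,51,61,(480,700,-100,100),40),tops(c,30,38,(480,700,-100,100),20))
f=c['frame'][190:250,220:340]; c['frame']=cv2.resize(f,None,fx=6,fy=6,interpolation=cv2.INTER_CUBIC); save(c,'p5.png')
"
```

```text
t 26.2 tcp [578.1  46.8 283.7] yaw -3.90 tilt [1.7997e+02 2.0000e-02] | board e 1.3 u 54.0 tip z 84.7 | F [-0.3  0.3  0.3] gap 29.9 ff 0.0 q [ 0.02  0.49  1.56 -0.    1.1   1.66]
to go: wz 0.002 tx 2.01 ty 1.51 tz 1.07
[(573.7, -11.2, 123.6, 80.8, -2.6, 55.8, 947)] [(577.3, 39.6, 78.7, 15.7, -4.1, 33.9, 102), (570.9, -62.3, 79.8, 17.1, -5.7, 34.1, 131)]
[(570.6, -10.0, 122.6, 85.5, -2.5, 56.1, 583)] [(575.0, 35.1, 84.9, 29.6, -5.8, 34.3, 204)]
```

View pics/p5.png

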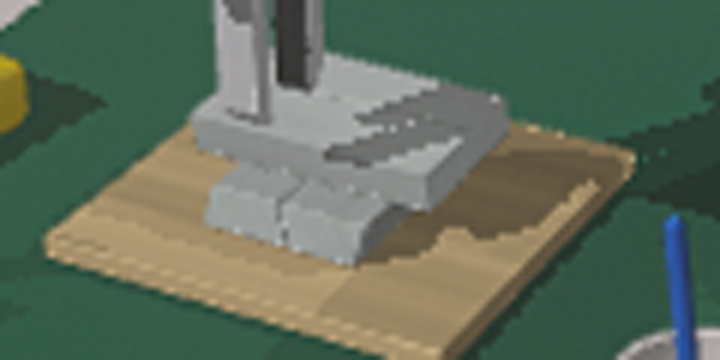

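The crop shows both top ingots flat across the lower pair with a faint seam (about (355,115) towards (500,95)), ends nearly level, and the lower pair still tight at (285,215). Now level the top ends from the far side.

>>> step_arm:
  increments:
    - [[0, 0, 0, 0.67, 0.5, 0, 0.36], [0, 0, 0, 0.67, 0.5, 0, 0.36], [0, 0, 0, 0.67, 0.52, 0, 0.36], [0, 0, 0, 0, 0, 0.6, 0.36], [0, 0, 0, 0, 0, 0.45, 0.36]]

```text
clock: 26.8
eef_pos: [654.5, -20.2, 240.5]
eef_rot: [3.141, 0.0, -0.063]
wrist_force: [-0.4, -0.6, 0.5]
finger_gap: 30.2
finger_force: 0.0
```

>>> step_arm:
  increments:
    - [[0, 0, 0, -0.1, 0, 0, 0.36], [0, 0, 0, -0.1, 0, 0, 0.36], [0, 0, 0, -0.05, 0, 0, 0.36]]

```text
clock: 27.1
eef_pos: [644.1, -18.7, 243.2]
eef_rot: [3.141, -0.002, -0.064]
wrist_force: [1.0, -0.0, 0.0]
finger_gap: 30.4
finger_force: 0.0
```

```bash
python3 -c "
from h import *
p=C+e*68.9+u*-6.9
togo(*p,42,-4)
"
```

```text
t 27.1 tcp [644.1 -18.7 243.2] yaw -3.69 tilt [ 1.7999e+02 -9.0000e-02] | board e 71.7 u -6.7 tip z 44.2 | F [ 1. -0.  0.] gap 30.4 ff 0.0 q [-0.09  0.67  1.37 -0.    1.1   1.55]
to go: wz 0.007 tx -0.07 ty 0.01 tz 0.06
```

>>> step_arm:
  increments:
    - [[0, 0, 0.007, -0.02, 0, 0, 0.36]]

```text
clock: 27.2
eef_pos: [643.4, -18.7, 243.2]
eef_rot: [3.142, -0.002, -0.071]
wrist_force: [0.0, 0.5, -0.2]
finger_gap: 30.1
finger_force: 0.0
```

>>> step_arm:
  increments:
    - [[0, 0, 0, -0.03, 0, 0, 0.36]]

```text
clock: 27.3
eef_pos: [642.5, -18.7, 243.0]
eef_rot: [3.142, -0.003, -0.071]
wrist_force: [4.5, -0.2, 0.3]
finger_gap: 30.0
finger_force: 2.5
```

>>> step_arm:
  increments:
    - [[0, 0, 0, -0.03, 0, 0, 0.36]]

```text
clock: 27.4
eef_pos: [641.5, -18.7, 243.0]
eef_rot: [3.142, -0.004, -0.071]
wrist_force: [5.6, -0.3, 2.2]
finger_gap: 30.1
finger_force: 3.0
```

>>> step_arm:
  increments:
    - [[0, 0, 0, -0.03, 0, 0, 0.36]]

```text
clock: 27.5
eef_pos: [640.4, -18.6, 243.0]
eef_rot: [3.141, -0.004, -0.071]
wrist_force: [7.7, -0.5, 0.0]
finger_gap: 29.9
finger_force: 4.1
```

```bash
python3 -c "
from h import *
p=C+e*68.9+u*-6.9
togo(*p,42,-4)
"
```

```text
t 27.5 tcp [640.4 -18.6 243. ] yaw -4.07 tilt [179.99  -0.23] | board e 68.1 u -6.9 tip z 44.0 | F [ 7.7 -0.5  0. ] gap 29.9 ff 4.1 q [-0.09  0.66  1.39 -0.    1.09  1.56]
to go: wz -0.002 tx 0.02 ty -0.00 tz 0.05
```

>>> step_arm:
  increments:
    - [[0, 0, 0, -0.025, 0, 0, 0.36]]

```text
clock: 27.6
eef_pos: [639.5, -18.6, 243.0]
eef_rot: [3.142, -0.005, -0.071]
wrist_force: [9.3, -1.0, 0.7]
finger_gap: 30.1
finger_force: 4.5
```

>>> step_arm:
  increments:
    - [[0, 0, 0, -0.02, 0, 0, 0.36]]

```text
clock: 27.7
eef_pos: [638.8, -18.6, 243.0]
eef_rot: [3.142, -0.005, -0.071]
wrist_force: [8.5, 0.6, 1.0]
finger_gap: 30.2
finger_force: 4.5
```

```bash
python3 -c "
from h import *
p=C+e*68.9+u*-6.9
togo(*p,42,-4)
for n in ('scene','side'):
    c=optics.camera(n); print(tops(c,51,61,(480,700,-100,100),40),tops(c,30,38,(480,700,-100,100),20))
"
```

```text
t 27.7 tcp [638.8 -18.6 243. ] yaw -4.08 tilt [180.    -0.27] | board e 66.4 u -6.9 tip z 44.0 | F [8.5 0.6 1. ] gap 30.2 ff 4.5 q [-0.09  0.66  1.39  0.    1.09  1.56]
to go: wz -0.002 tx 0.06 ty -0.00 tz 0.05
[(619.8, -14.2, 27.7, 27.4, 82.8, 55.8, 83)] [(546.1, -59.7, 17.5, 17.2, -5.3, 33.9, 29), (606.5, 37.3, 19.5, 13.9, -9.6, 33.7, 26), (603.0, -65.6, 23.0, 16.9, -5.6, 32.6, 33)]
[(577.5, -9.4, 140.2, 84.7, -2.6, 56.2, 748)] [(575.7, 34.6, 83.6, 30.8, -2.7, 34.3, 204)]
```

>>> step_arm:
  increments:
    - [[0, 0, 0, 0.2, 0, 0, 0.36], [0, 0, 0, 0, 0, -1, 0.36], [0, 0, 0, -0.98, 0, 0, 0.36], [0, 0, 0, -0.98, 0, 0, 0.36], [0, 0, 0, -0.98, 0, 0, 0.36]]

```text
clock: 28.3
eef_pos: [527.5, -10.6, 281.8]
eef_rot: [-3.142, 0.0, -0.071]
wrist_force: [0.6, 0.2, 0.4]
finger_gap: 30.0
finger_force: 0.0
```

>>> step_arm:
  increments:
    - [[0, 0, 0, -0.98, 0, 0, 0.36], [0, 0, 0, 0, 0, 0.5, 0.36], [0, 0, 0, 0, 0, 0.5, 0.36], [0, 0, 0, 0, 0, 0, 0.36]]

```text
clock: 28.7
eef_pos: [489.4, -7.8, 240.3]
eef_rot: [-3.142, 0.004, -0.071]
wrist_force: [0.8, 0.1, -0.3]
finger_gap: 30.0
finger_force: 0.0
```

```bash
python3 -c "
from h import *
p=C+e*-67.1+u*-6.9
togo(*p,42,-4)
"
```

```text
t 28.7 tcp [489.4  -7.8 240.3] yaw -4.09 tilt [-180.      0.21] | board e -83.4 u -6.7 tip z 41.3 | F [ 0.8  0.1 -0.3] gap 30.0 ff 0.0 q [-0.09  0.38  1.84 -0.    0.92  1.55]
to go: wz -0.002 tx 0.41 ty 0.01 tz -0.02
```

>>> step_arm:
  increments:
    - [[0, 0, 0, 0.15, 0, 0, 0.36], [0, 0, 0, 0.1, 0, 0, 0.36], [0, 0, 0, 0.06, 0, 0, 0.36]]

```text
clock: 29.0
eef_pos: [502.2, -8.7, 242.5]
eef_rot: [-3.142, 0.003, -0.071]
wrist_force: [-17.9, 2.0, 14.3]
finger_gap: 29.9
finger_force: 8.7
```

>>> step_arm:
  increments:
    - [[0, 0, 0, 0.05, 0, 0, 0.36], [0, 0, 0, 0.04, 0, 0, 0.36]]

```text
clock: 29.2
eef_pos: [505.3, -8.9, 242.5]
eef_rot: [-3.142, 0.004, -0.071]
wrist_force: [-16.5, 0.9, 13.0]
finger_gap: 30.3
finger_force: 8.5
```

```bash
python3 -c "
from h import *
p=C+e*-67.1+u*-6.9
togo(*p,42,-4)
"
```

```text
t 29.2 tcp [505.3  -8.9 242.5] yaw -4.08 tilt [-180.      0.24] | board e -67.4 u -6.6 tip z 43.5 | F [-16.5   0.9  13. ] gap 30.3 ff 8.5 q [-0.09  0.41  1.8  -0.    0.94  1.55]
to go: wz -0.002 tx 0.01 ty 0.01 tz 0.04
```

>>> step_arm:
  increments:
    - [[0, 0, 0, -0.2, 0, 0, 0.36], [0, 0, 0, 0, 0, -1, 0.36], [0, 0, 0, 0, 0, -0.2, -1], [0, 0, 0, 0, 0, 0, -1], [0, 0, 0, 0, 0, 0, -1]]

```text
clock: 29.7
eef_pos: [497.6, -8.4, 289.4]
eef_rot: [-3.142, 0.0, -0.071]
wrist_force: [-0.2, 0.1, -0.4]
finger_gap: 50.6
finger_force: 0.0
```

```bash
python3 -c "
from h import *
p=C+e*.9+u*-6.2
togo(*p,39,-4)
for n in ('scene','side'):
    c=optics.camera(n); print(tops(c,51,61,(480,700,-100,100),40),tops(c,30,38,(480,700,-100,100),20)); np.savez('pics/%s4.npz'%n,**c)
f=c['frame'][190:250,220:340]; c['frame']=cv2.resize(f,None,fx=6,fy=6,interpolation=cv2.INTER_CUBIC); save(c,'p6.png')
"
```

```text
t 29.7 tcp [497.6  -8.4 289.4] yaw -4.09 tilt [-1.8e+02  1.0e-02] | board e -75.1 u -6.7 tip z 90.4 | F [-0.2  0.1 -0.4] gap 50.6 ff 0.0 q [-0.09  0.32  1.79  0.    1.04  1.55]
to go: wz -0.002 tx 1.90 ty -0.01 tz 1.28
[(574.3, -11.3, 123.2, 82.0, -4.2, 55.7, 980)] [(576.3, 39.4, 83.5, 16.8, -3.6, 33.8, 121), (572.0, -62.5, 83.5, 17.0, -5.7, 33.8, 124)]
[(572.3, -9.5, 121.9, 84.8, -5.0, 56.2, 684)] [(570.5, 35.5, 79.6, 31.4, -2.8, 33.9, 201)]
```

View pics/p6.png

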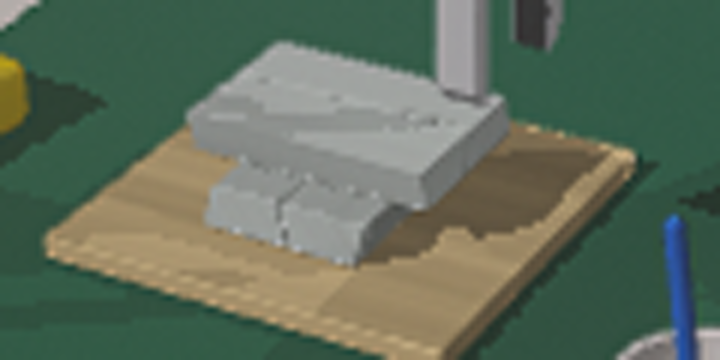

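The crop shows a level-ended top pair (corners (190,115), (285,40), (505,100), (420,190)) with a thin seam at (440,120); the lower pair has not moved. Final gentle squeeze of the top pair.

>>> step_arm:
  increments:
    - [[0, 0, 0, 0.95, 0, 0, -1], [0, 0, 0, 0.95, -0.01, 0, -1], [0, 0, 0, 0, 0, 0, -1], [0, 0, 0, 0, 0, 0, -1], [0, 0, 0, 0, 0, 0, -1]]
  newtons: 8

```text
clock: 30.3
eef_pos: [572.8, -13.4, 289.2]
eef_rot: [-3.142, 0.002, -0.071]
wrist_force: [-0.3, 0.7, -0.5]
finger_gap: 93.6
finger_force: 0.0
```

>>> step_arm:
  increments:
    - [[0, 0, 0, 0, 0, 0.4, -1], [0, 0, 0, 0, 0, 0.4, -1], [0, 0, 0, 0, 0, 0.4, -1], [0, 0, 0, 0, 0, 0.08, -1], [0, 0, 0, 0, 0, 0, -1]]

```text
clock: 30.8
eef_pos: [573.1, -13.4, 238.7]
eef_rot: [-3.142, 0.001, -0.071]
wrist_force: [-0.1, -0.3, 0.4]
finger_gap: 93.8
finger_force: 0.0
```

>>> step_arm:
  increments:
    - [[0, 0, 0, 0, 0, 0, 1], [0, 0, 0, 0, 0, 0, 1], [0, 0, 0, 0, 0, 0, 1], [0, 0, 0, 0, 0, 0, 1], [0, 0, 0, 0, 0, 0, 1]]

```text
clock: 31.3
eef_pos: [573.6, -13.6, 239.5]
eef_rot: [3.141, -0.001, -0.071]
wrist_force: [-1.8, -2.9, 6.8]
finger_gap: 80.4
finger_force: 8.3
```

```bash
python3 -c "
from h import *
where()
"
```

```text
t 31.3 tcp [573.6 -13.6 239.5] yaw -4.09 tilt [ 1.7998e+02 -6.0000e-02] | board e 1.1 u -6.6 tip z 40.5 | F [-1.8 -2.9  6.8] gap 80.4 ff 8.3 q [-0.09  0.54  1.6  -0.    1.    1.55]
```

>>> step_arm:
  increments:
    - [[0, 0, 0, 0, 0, 0, 1], [0, 0, 0, 0, 0, 0, 1], [0, 0, 0, 0, 0, 0, 1]]
  newtons: 13

```text
clock: 31.6
eef_pos: [573.7, -13.6, 239.5]
eef_rot: [3.141, -0.001, -0.071]
wrist_force: [-2.3, -2.4, 7.7]
finger_gap: 80.4
finger_force: 13.2
```

>>> step_arm:
  increments:
    - [[0, 0, 0, 0, 0, 0, -1], [0, 0, 0, 0, 0, 0, -1], [0, 0, 0, 0, 0, -0.4, -1], [0, 0, 0, 0, 0, -1, -1], [0, 0, 0, 0, 0, -1, -1]]

```text
clock: 32.1
eef_pos: [573.3, -13.3, 335.2]
eef_rot: [-3.141, 0.002, -0.071]
wrist_force: [0.3, -1.2, 1.6]
finger_gap: 94.1
finger_force: 0.0
```

>>> step_arm:
  increments:
    - [[0, 0, 0, -0.9, 0, 0, -1], [0, 0, 0, -0.9, 0.8, -0.2, -1], [0, 0, 0, -0.9, 0.8, 0, -1], [0, 0, 0, 0, 1, 0, -1], [0, 0, 0, 0, 1, 0, -1]]

```text
clock: 32.6
eef_pos: [454.6, -150.3, 343.2]
eef_rot: [3.142, -0.001, -0.071]
wrist_force: [1.4, -0.6, -0.3]
finger_gap: 94.0
finger_force: 0.0
```

>>> step_arm:
  increments:
    - [[0, 0, 0, 0, 1, 0, -1], [0, 0, 0, 0, 1, 0, -1], [0, 0, 0, 0, 0, 0, -1], [0, 0, 0, 0, 0, 0, -1]]

```text
clock: 33.0
eef_pos: [449.6, -229.5, 342.3]
eef_rot: [-3.141, 0.0, -0.073]
wrist_force: [0.0, 0.4, -0.8]
finger_gap: 94.2
finger_force: 0.0
```

```bash
python3 -c "
from h import *
where()
C2=[]
for n in ('scene','side'):
    c=optics.camera(n); print(tops(c,51,61,(480,700,-100,100),40),tops(c,30,38,(480,700,-100,100),20),tops(c,18,27,(400,650,210,340),40))
    C2.append(c['frame'])
a=cv2.resize(C2[0][170:260,230:340],(440,360),interpolation=cv2.INTER_CUBIC);b=cv2.resize(C2[1][190:250,240:300],(360,360),interpolation=cv2.INTER_CUBIC)
c['frame']=np.hstack([a,b]); save(c,'p7.png')
"
```

```text
t 33.0 tcp [ 449.6 -229.5  342.3] yaw -4.18 tilt [-1.7997e+02  3.0000e-02] | board e -107.5 u -230.5 tip z 143.3 | F [ 0.   0.4 -0.8] gap 94.2 ff 0.0 q [-0.54  0.26  1.72  0.    1.16  1.1 ]
[(574.0, -10.5, 123.1, 79.5, -4.6, 55.8, 971)] [(575.4, 39.5, 80.8, 16.7, -3.9, 34.1, 120), (570.2, -62.3, 77.0, 17.4, -6.0, 33.9, 143)] [(597.1, 270.8, 59.6, 38.4, 76.5, 22.0, 195)]
[(572.7, -9.2, 122.8, 82.6, -4.4, 56.2, 696)] [(571.6, 36.6, 81.4, 31.2, -6.6, 34.2, 205)] [(592.5, 271.9, 63.0, 36.8, 77.5, 22.3, 284)]
```

View pics/p7.png

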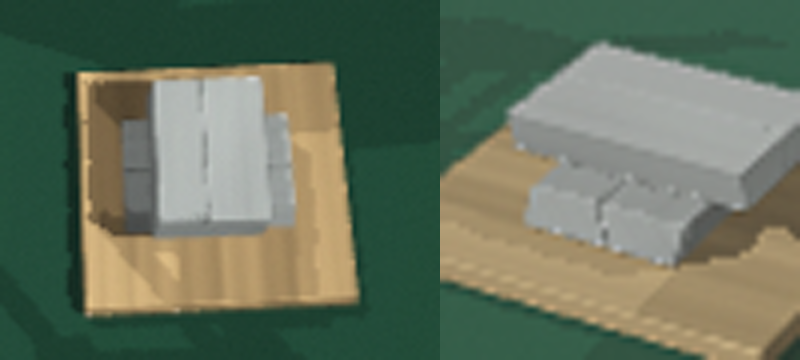

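The scene crop shows the top pair (155–270, 80–235) square and centred on the lower pair, which shows equally on both sides (123–150 and 270–295). The side crop shows all ends level. The job can be handed in.

```bash
python3 -c "
from cell import workorder
print(workorder.sign_off())"
```

```text
the job is handed in; nothing more can be done
None
```

The four ingots are stacked two and two on the board, with both pairs nested, level-ended and centred to within about 1 mm on the last camera check. I handed the job in at about 33 s with the robot clear; sign-off returned no verdict.

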